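# Secure the bottle crate with its sliding stop

## Robot

A 6-joint arm with a two-finger parallel gripper is mounted at the origin on the work surface. World frame = base frame: x ahead of the robot, y to its left, z up, the work surface at z = 0. Lengths are in m, angles in degrees, forces in N, time in s.
With the tool pointing down it reaches from about 0.275 to 0.875 m from the base axis. Payload 12.5 kg.
Tool frame: the origin (TCP) lies on the front face of the gripper's body, between the roots of the fingers; the fingertips stand 73 mm ahead of it and the grasp point (between the pads) lies 54 mm ahead of it; z points along the fingers, y is the line along which they close (so a half turn about z gives the same grasp; the last joint's range is limited). The gripper opens to 85 mm and grips with 20 to 120 N. Pads are 22 mm wide; open, the fingers measure 114 mm over their backs; the gripper's body (76 mm by 85 mm) begins 54 mm behind the grasp point. The pads swing forward as they close: fully open they stand 13 mm farther back than shut.
Start: joints at [-72.743, 20.094, 94.641, -0, 65.266, -4.847], TCP at [0.207, -0.51, 0.304] pointing down, gripper open.
Joint ranges: [-157.81, 157.81], [-45, 120.19], [0.68, 151.7], [-89.99, 269.99], [4.06, 180], [-164.3, 164.3]. Speed limits (degrees/s): [127.2, 127.2, 159.86, 180, 180, 180].

## Interface

Orientations are given as a 3x3 rotation matrix whose columns are the frame's x, y, z axes.
In Python, from station import robot, cams gives the robot as it stands.
- The arm moves only by the tool move_arm, never from a script. Its argument "series" is a list of rows, each an object of numbers: "x", "y", "z": the shift along the tool's x, y, z in mm; "yaw": the turn about the tool's z in rad; "claw": the opening, from 0 (shut) to 1 (fully open). In form: [{"x": .., "y": .., "z": .., "yaw": .., "claw": ..}, ...]. A call has 1 to 8 rows; each row shifts and turns the commanded pose from where the row before left it, along the tool's axes as they then stand; what a row does not reach is not made up. A row lasts 1/12 s, in which the tool goes at most 41.7 mm and 7.16 degrees, less where a joint would pass 70% of its speed; a pose out of reach is approached as far as the arm can. A call with a gripper value outside its range is refused whole. The fingers move at their own pace and stop on an object; "squeeze" is the grip in N (left out, the last holds). Time passes only in rows, so rows that do not move let the fingers close. It gives the time, the measured TCP pose, the force, the opening and the grip force at its end, in the units of the state.
- robot.read_state(): the state, without advancing time (a new reading comes with each control period).
- cams.get_image(name): name is "scene" or "top" or "wrist"; returns (picture, depth): 400x640x3 uint8, red, green, blue; 400x640 float32, m along the optical axis (not along the pixel's ray), 0 where there is no reading.
- cams.camera_info(name): a dict with "fx", "fy", "cx", "cy" (pixels), "extrinsics" (4x4, takes a point from world to camera coordinates); the wrist camera has in their place "T_tool_cam" (4x4, takes a point from camera to tool coordinates, whose origin is the TCP and whose axes are the flange's). Camera axes: x right, y down, z forward; pixel columns grow to the right and rows downward; lengths in m; the calibration is good to about 2 mm. A picture is of the moment at which its call begins: read the wrist's pose just before it. camera_info takes no time and is no camera call.
- robot.close_job(): hands the job in; it is judged then, once.
The state is a dict: "time_s": time; "joint_pos": joint angles; "qd": joint speeds; "tau": joint torques, N m; "tcp_pos": TCP position; "eef_rot": TCP orientation; "force": force on the tool from outside, world axes, zero at the start; "ft_torque": the same for the moment, N m; "width": finger opening in m; "grip_force": force on a finger pad.
Only numpy, scipy, OpenCV 4.12 (cv2) and the standard library are available. Lean on these libraries where they do the work, as an engineer would, in place of code of your own. Each camera call takes 0.05 s, during which the arm holds its last target. There are 200 camera calls.

## Task

Secure the crate of brown bottles: with your fingertips, push the orange-faced sliding stop along its rail towards that crate until you feel it drop into the notch on that side, then let it be and move clear. Only push it, never pinch it between the fingers, and do not send it into the notch on the can side or let it run on past its notch against the glass crate. Leave the crates, mug, jar lid and green bottle alone.

Things in the scene. Friction and masses are not known exactly. Their poses are not given: they have to be found in the camera images.
- rail: Fixed aluminium floor plate, 150 (x) x 360 (y) x 8 mm thick, with a dark steel slide track along its middle (44 mm wide, up to 22 mm high). Origin on the cupboard floor under the centre of the plate; its y axis runs along the track, its x axis across. It may stand turned about the vertical.
- stop (a joint): Position of the stop along the rail's y axis, m: 0 mid-rail, + towards the rail's +y, end stops at -0.103 and +0.103. Slides at about 2 to 4 N. A sprung ball under it drops into a slot at +0.085 and another at -0.085: within about 3 mm of a slot it pulls itself to the slot's centre and the push force falls to nothing; pushing it out again takes about 12 to 18 N.
- stop_mid (a point): Centre of the stop's upright paddle, 61 mm above the floor: black core (top 90 mm high) between two orange plates (heights 36 to 86 mm); 96 mm wide along rail x, 30 mm thick along rail y; pressing both orange faces at once is pinching. It stands on a steel bar 30 mm wide, 180 mm long along the rail, top at 34 mm high. White nibs on the paddle line up with the plate's black marks when seated.
- notch_left (a point): Centre of the notch on the rail's +y side (rail y = +85 mm), 18 mm above the floor. Two black marks on the plate, centred 64 mm either side of the track's middle line, show it. The stop is seated when the paddle's centre is over it.
- notch_right (a point): The same at the rail's -y side (rail y = -85 mm).
- crate_bottles: Grey plastic crate 260 (rail x) x 180 (rail y) x 130 mm high with seven empty brown glass bottles standing in it, tops at 196 mm. Fixed. Origin under its centre on the floor, 283 mm from the rail's origin along the rail's +y or -y: either end. Its near side is 193 mm from the rail's origin.
- crate_cans: The same crate full of crushed aluminium cans, tops at about 130 mm, at the rail's other end. Fixed.
- mug: White ceramic mug, 80 mm across, 90 mm high, handle at its +y, standing loose on the robot's side of the rail. Origin under its centre.
- jar_lid: Loose steel jar lid, 72 mm across, 13 mm high, flat on the floor beyond the rail. Origin under its centre.
- pet_bottle: Loose green PET bottle, 64 mm across, 200 mm high with cap, standing beyond the rail. Origin under its centre.

How it is judged (in metres and radians):
On the way, in this order (a step that is already met when the one before it is completed fails the run):
1. the fingers push the stop (contact force between the fingers and stop above 0.5 N), for 0.04 s.
2. the stop drops into the notch on the bottle crate's side (((y of crate_bottles in the frame of rail above 0 m and value of joint stop between 0.083 and 0.087 m) or (y of crate_bottles in the frame of rail below 0 m and value of joint stop between -0.087 and -0.083 m))), for 0.2 s.
At the end, for the whole second after the job is handed in: The stop rests within 2 mm of the notch centre (85 mm from the rail's middle) on the bottle crate's side, at rest (below 5 mm/s); mug, lid and green bottle are within 20 mm of where they stood (((y of crate_bottles in the frame of rail above 0 m and value of joint stop between 0.083 and 0.087 m) or (y of crate_bottles in the frame of rail below 0 m and value of joint stop between -0.087 and -0.083 m)) and velocity of joint stop between -0.005 and 0.005 m/s and distance of each of mug, jar_lid, pet_bottle from where it was at the start of the episode below 0.02 m); the robot touches nothing.
It fails at once if the stop is pinched between the fingers (both orange faces pressed at once) (contact force between the fingers and stop_c4 above 0.5 N and contact force between the fingers and stop_c5 above 0.5 N).
It fails at once if the stop goes to the notch on the can side ((y of crate_bottles in the frame of rail above 0 m and value of joint stop below -0.078 m) or (y of crate_bottles in the frame of rail below 0 m and value of joint stop above 0.078 m)).
It fails at once if the stop runs on past the notch towards the bottle crate (14 mm or more) ((y of crate_bottles in the frame of rail above 0 m and value of joint stop above 0.099 m) or (y of crate_bottles in the frame of rail below 0 m and value of joint stop below -0.099 m)).
It fails at once if mug, lid or green bottle is lifted, knocked over or moved by 20 mm or more (distance of any of mug, jar_lid, pet_bottle from where it was at the start of the episode above 0.02 m or angle between any of mug, jar_lid, pet_bottle's own z axis and vertical above 0.4 rad).
It fails at once if the robot knocks a crate (over 3 N) (contact force between any of the arm, the fingers and crate_bottles above 3 N or contact force between any of the arm, the fingers and crate_cans above 3 N).
It also fails if it takes over 48 s, if anything falls off the work surface, if the arm or the gripper's body presses on something with over 40 N, if the wrist force passes 120 N, or if a joint passes its speed limit or range.

## Working session

There is one attempt and no reset: what is moved stays moved. The work goes in short steps, Python scripts to look and compute and a tool call to move; the robot and the scene stay as the last step left them, time stands still between calls to the robot, and variables do not carry over. Pictures are saved under pics/ and viewed, at most 10 in all, crops included, and the job is handed in when it is done.

Besides the shell and the picture viewer there is one more tool, called after "Call:" by a JSON object that holds its "op" and its "data". move_arm: Moves the arm, as the interface text tells. Its arguments: {"type":"object","properties":{"series":{"type":"array","items":{"type":"object","properties":{"x":{"type":"number"},"y":{"type":"number"},"z":{"type":"number"},"yaw":{"type":"number"},"claw":{"type":"number"}}}},"squeeze":{"type":"number"}},"required":["series"]}

```bash
mkdir -p pics; cat > h.py <<'E'
import numpy as np,cv2
from station import robot,cams
def cloud(name,d):
    i=cams.camera_info(name);v,u=np.mgrid[:400,:640]
    P=np.stack([(u-i['cx'])/i['fx']*d,(v-i['cy'])/i['fy']*d,d],-1)
    T=np.linalg.inv(np.array(i['extrinsics']))
    return P@T[:3,:3].T+T[:3,3]
E
python3 - <<'E'
from h import *
s=robot.read_state();print(s['time_s'],s['tcp_pos'],np.round(s['eef_rot'],3).tolist(),s['width'])
for n in('top','scene'):
    im,d=cams.get_image(n);cv2.imwrite(f'pics/{n}0.png',im[:,:,::-1]);np.savez(f'{n}0.npz',im=im,d=d)
    P=cloud(n,d);h=cv2.cvtColor(im,cv2.COLOR_RGB2HSV)
    m=(h[...,0]>4)&(h[...,0]<20)&(h[...,1]>170)&(h[...,2]>120)&(d>0)
    k,l,st,c=cv2.connectedComponentsWithStats(m.astype(np.uint8))
    for j in range(1,k):
        if st[j,4]>40: print(n,st[j],c[j].round(),np.median(P[l==j],0).round(3),P[l==j].min(0).round(3),P[l==j].max(0).round(3))
E
```

```text
0.0 [ 0.20693635 -0.5093108   0.30334138] [[0.926, 0.376, -0.0], [0.376, -0.926, 0.001], [0.0, -0.001, -1.0]] 0.08562275252744367
scene [127  97  11   6  48] [132.  99.] [ 0.499 -0.392  0.196] [ 0.49  -0.401  0.194] [ 0.51  -0.381  0.197]
scene [161  98  11   6  51] [166. 101.] [ 0.493 -0.318  0.196] [ 0.482 -0.33   0.194] [ 0.502 -0.308  0.197]
scene [115 115  11   7  50] [120. 118.] [ 0.561 -0.385  0.196] [ 0.551 -0.395  0.194] [ 0.572 -0.375  0.198]
scene [152 117  10   5  43] [156. 119.] [ 0.552 -0.311  0.196] [ 0.545 -0.322  0.194] [ 0.56  -0.302  0.197]
scene [101 135  12   7  62] [106. 138.] [ 0.621 -0.38   0.196] [ 0.612 -0.39   0.193] [ 0.631 -0.369  0.198]
scene [ 86 157  13   8  74] [ 92. 161.] [ 0.682 -0.373  0.196] [ 0.672 -0.384  0.194] [ 0.692 -0.363  0.198]
scene [292 161   7  33  85] [295. 177.] [ 0.559 -0.035  0.085] [ 0.513 -0.042  0.082] [ 0.605 -0.029  0.089]
scene [302 161   7  34 142] [305. 178.] [ 0.558 -0.014  0.085] [ 0.51  -0.022  0.069] [ 0.604 -0.008  0.088]
```

View pics/top0.png

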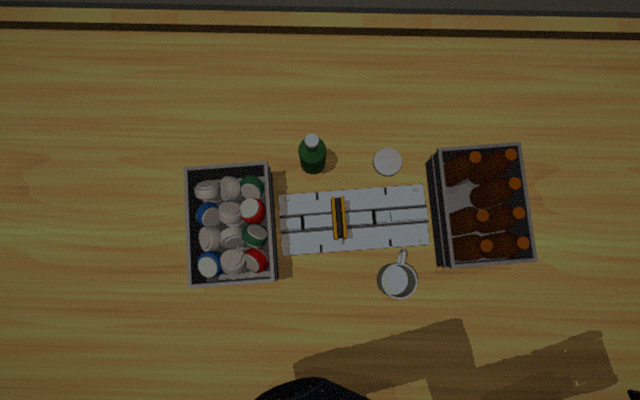

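View pics/scene0.png

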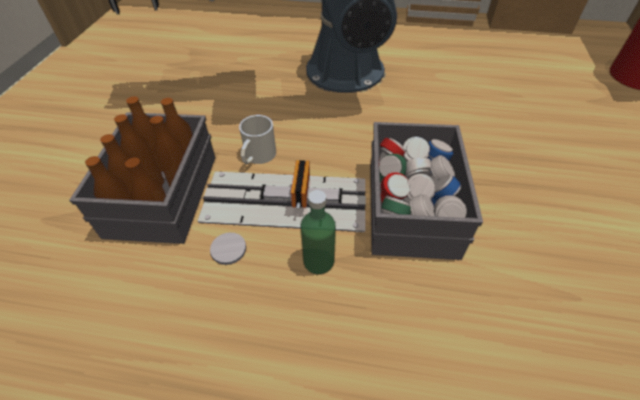

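Bottles sit at world −y (right in the top view, x≈480), cans at +y. The stop (340,218) is off-centre toward the cans, and the green bottle (312,155) stands near the approach. Next I measure the rail and obstacles.

```bash
python3 - <<'E'
from h import *
for n in('top','scene'):
    z=np.load(n+'0.npz');im,d=z['im'],z['d'];P=cloud(n,d);h=cv2.cvtColor(im,cv2.COLOR_RGB2HSV)
    Z=P[...,2];R=(d>0)&(P[...,0]>.3)&(P[...,0]<.8)&(P[...,1]>-.27)&(P[...,1]<.13)
    m=(R&(Z>.004)&(Z<.014)&(h[...,1]<70)&(h[...,2]>90)).astype(np.uint8)
    k,l,st,c=cv2.connectedComponentsWithStats(m)
    keep=np.isin(l,[j for j in range(1,k) if st[j,4]>250 and st[j,2]>60]);Q=P[keep][:,:2].astype(np.float32)
    r=cv2.minAreaRect(Q*1000);print(n,'plate',r,len(Q))
    m=(R&(Z>.045)&(Z<.1)&(h[...,0]>4)&(h[...,0]<25)&(h[...,1]>150)&(Z>.08)); print('paddle',cv2.minAreaRect((P[m][:,:2]*1000).astype(np.float32)))
    for nm,m in(('green/bottle',R&(Z>.1)),('mug',R&(Z>.06)&(Z<.1)&(P[...,0]<.5))):
        if m.any():print(nm,np.percentile(P[m],[2,98],axis=0).round(3).tolist(),m.sum())
    # dark marks on plate: within plate rect
    a=np.deg2rad
    mk=(R&(Z>.003)&(Z<.014)&(h[...,2]<70)).astype(np.uint8)
    k,l,st,c=cv2.connectedComponentsWithStats(mk)
    for j in range(1,k):
        if 5<st[j,4]<60:print('mark',c[j].round(),st[j,4],P[l==j].mean(0).round(3))
E
```

```text
top plate ((558.7274780273438, -65.11460876464844), (149.57200622558594, 359.70257568359375), 5.525506019592285) 5208
paddle ((590.8854370117188, -148.1372833251953), (119.91492462158203, 307.4665832519531), 21.786439895629883)
green/bottle [[0.414, -0.268, 0.102], [0.714, 0.128, 0.2]] 1778
mug [[0.377, -0.269, 0.062], [0.496, 0.121, 0.095]] 636
mark [427. 172.] 22 [ 0.681 -0.247  0.009]
mark [429. 188.] 16 [ 0.639 -0.251  0.009]
mark [385. 191.] 13 [ 0.631 -0.142  0.008]
mark [317. 196.] 13 [0.615 0.026 0.008]
mark [431. 206.] 9 [ 0.595 -0.255  0.008]
mark [356. 225.] 6 [ 0.545 -0.073  0.009]
mark [275. 228.] 6 [0.532 0.126 0.01 ]
mark [318. 228.] 6 [0.536 0.022 0.007]
mark [284. 230.] 8 [0.529 0.105 0.007]
mark [276. 243.] 7 [0.497 0.123 0.008]
mark [390. 243.] 14 [ 0.503 -0.154  0.008]
mark [320. 248.] 14 [0.487 0.014 0.009]
mark [277. 260.] 6 [0.457 0.119 0.009]
mark [405. 285.] 24 [ 0.402 -0.192  0.009]
scene plate ((566.1851806640625, -125.53351593017578), (152.5910186767578, 239.25601196289062), 5.682483196258545) 3093
paddle ((556.9855346679688, -25.374906539916992), (96.17406463623047, 29.246070861816406), 6.554996490478516)
green/bottle [[0.416, -0.268, 0.101], [0.733, 0.127, 0.2]] 2769
mug [[0.378, -0.268, 0.061], [0.493, 0.126, 0.096]] 996
mark [214. 201.] 12 [ 0.596 -0.218  0.012]
mark [232. 202.] 10 [ 0.592 -0.176  0.012]
mark [251. 203.] 10 [ 0.587 -0.134  0.012]
mark [270. 204.] 9 [ 0.583 -0.091  0.011]
mark [284. 204.] 18 [ 0.58  -0.061  0.012]
mark [329. 207.] 10 [0.571 0.038 0.012]
mark [348. 208.] 17 [0.567 0.081 0.012]
mark [319. 271.] 40 [0.731 0.044 0.011]
```

Rail: centre (0.5587, −0.0651), turned 5.5°. Mark spacing, plate size and paddle size all check. The stop is at about +0.040 along the can direction, so it has to travel 125 mm toward the bottles.

Call:
{"op": "move_arm", "data": {"series": [{"yaw": 0.097, "claw": 0}, {"yaw": 0.097, "claw": 0}, {"yaw": 0.096, "claw": 0}, {"x": 24.5, "y": -31, "claw": 0}, {"x": 24.5, "y": -31, "claw": 0}, {"x": 24.5, "y": -31, "claw": 0}, {"x": 24.5, "y": -31, "claw": 0}, {"x": 24.5, "y": -31, "claw": 0}], "squeeze": 20}}

```text
schema error: expected keys x, y, z, yaw, claw
```

Call:
{"op": "move_arm", "data": {"series": [{"x": 24.5, "y": -31, "claw": 0}, {"x": 24.5, "y": -31, "claw": 0}, {"x": 24.5, "y": -31, "claw": 0}, {"x": 24.5, "y": -31, "claw": 0}, {"x": 24.5, "y": -31, "claw": 0}, {"x": 24.5, "y": -31, "claw": 0}, {"x": 24.5, "y": -31, "claw": 0}, {"x": 24.5, "y": -31, "claw": 0}]}}

```text
schema error: expected keys x, y, z, yaw, claw
```

Call:
{"op": "move_arm", "data": {"series": [{"x": 24.5, "y": -31, "claw": 0}, {"x": 24.5, "y": -31, "claw": 0}, {"x": 12, "y": -15, "claw": 0}, {"x": 0, "claw": 0}, {"x": 0, "claw": 0}, {"x": 0, "claw": 0}]}}

```text
schema error: expected keys x, y, z, yaw, claw
```

```bash
cat >> h.py <<'E'
C=np.array([.5587,-.0651]);a=np.deg2rad(5.5);RX=np.array([np.cos(a),np.sin(a)]);RY=np.array([-np.sin(a),np.cos(a)])
def rep():
    s=robot.read_state();p=np.array(s['tcp_pos']);R=np.array(s['eef_rot']);q=p[:2]-C
    print('t',s['time_s'],'tcp',p.round(4),'rail',(q@RX).round(4),(q@RY).round(4),'yaw',np.degrees(np.arctan2(R[1,0],R[0,0])).round(2),'F',np.round(s['force'],1),'w',s['width'])
    return s
def stop():
    im,d=cams.get_image('scene');P=cloud('scene',d);h=cv2.cvtColor(im,cv2.COLOR_RGB2HSV);q=P[...,:2]-C
    x,y=q@RX,q@RY
    m=(d>0)&(abs(x)<.06)&(abs(y)<.14)&(P[...,2]>.08)&(P[...,2]<.092)&(h[...,0]>4)&(h[...,0]<25)&(h[...,1]>150)
    if m.sum()>5: print('stop y',((y[m].min()+y[m].max())/2).round(4),y[m].min().round(4),y[m].max().round(4),m.sum())
    return im
E
python3 - <<'E'
from h import *
rep();im=stop();cv2.imwrite('pics/s1.png',im[:,:,::-1])
E
```

```text
t 0.1 tcp [ 0.2069 -0.5094  0.3034] rail -0.3927 -0.4085 yaw 22.1 F [-0.1  0.2 -0.2] w 0.0852162328535615
stop y 0.0393 0.0246 0.0541 296
```

View pics/s1.png

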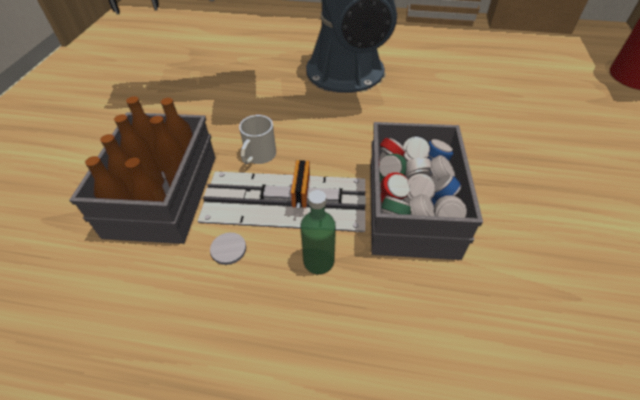

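The moves were refused because every row needs all five keys, so the scene is unchanged and the stop is still at +0.039. Resending with full rows.

Call:
{"op": "move_arm", "data": {"series": [{"x": 0, "y": 0, "z": 0, "yaw": 0.097, "claw": 0}, {"x": 0, "y": 0, "z": 0, "yaw": 0.097, "claw": 0}, {"x": 0, "y": 0, "z": 0, "yaw": 0.096, "claw": 0}, {"x": 24.5, "y": -31, "z": 0, "yaw": 0, "claw": 0}, {"x": 24.5, "y": -31, "z": 0, "yaw": 0, "claw": 0}, {"x": 24.5, "y": -31, "z": 0, "yaw": 0, "claw": 0}, {"x": 24.5, "y": -31, "z": 0, "yaw": 0, "claw": 0}, {"x": 24.5, "y": -31, "z": 0, "yaw": 0, "claw": 0}], "squeeze": 20}}

```text
time_s: 0.82
tcp_pos: [0.3146, -0.3418, 0.3038]
eef_rot: [[0.995, 0.095, -0.0], [0.095, -0.995, 0.0], [-0.0, -0.0, -1.0]]
force: [1.3, -0.2, 0.6]
width: 0.0002
grip_force: 0.0
```

Call:
{"op": "move_arm", "data": {"series": [{"x": 24.5, "y": -31, "z": 0, "yaw": 0, "claw": 0}, {"x": 24.5, "y": -31, "z": 0, "yaw": 0, "claw": 0}, {"x": 24.5, "y": -31, "z": 0, "yaw": 0, "claw": 0}, {"x": 24.5, "y": -31, "z": 0, "yaw": 0, "claw": 0}, {"x": 24.5, "y": -31, "z": 0, "yaw": 0, "claw": 0}, {"x": 24.5, "y": -31, "z": 0, "yaw": 0, "claw": 0}, {"x": 24.5, "y": -31, "z": 0, "yaw": 0, "claw": 0}, {"x": 24.5, "y": -31, "z": 0, "yaw": 0, "claw": 0}]}}

```text
time_s: 1.48
tcp_pos: [0.4861, -0.0759, 0.3039]
eef_rot: [[0.995, 0.096, 0.0], [0.096, -0.995, -0.0], [0.0, 0.0, -1.0]]
force: [0.2, -0.9, 0.7]
width: -0.0003
grip_force: 0.0
```

Call:
{"op": "move_arm", "data": {"series": [{"x": 24.5, "y": -31, "z": 0, "yaw": 0, "claw": 0}, {"x": 24.5, "y": -31, "z": 0, "yaw": 0, "claw": 0}, {"x": 12, "y": -15, "z": 0, "yaw": 0, "claw": 0}, {"x": 0, "y": 0, "z": 0, "yaw": 0, "claw": 0}, {"x": 0, "y": 0, "z": 0, "yaw": 0, "claw": 0}, {"x": 0, "y": 0, "z": 0, "yaw": 0, "claw": 0}]}}

```text
time_s: 1.98
tcp_pos: [0.5384, 0.0041, 0.3036]
eef_rot: [[0.995, 0.096, -0.001], [0.096, -0.995, -0.0], [-0.001, 0.0, -1.0]]
force: [0.3, -0.3, 0.2]
width: -0.0
grip_force: 0.0
```

```bash
python3 - <<'E'
from h import *
rep();stop()
E
```

```text
t 1.9833 tcp [0.5384 0.0041 0.3036] rail -0.0136 0.0708 yaw 5.48 F [ 0.3 -0.3  0.2] w -3.8559820261106964e-05
stop y 0.039 0.0239 0.0541 308
```

Call:
{"op": "move_arm", "data": {"series": [{"x": 9, "y": -20, "z": 0, "yaw": 0, "claw": 0}, {"x": 0, "y": 0, "z": 30, "yaw": 0, "claw": 0}, {"x": 0, "y": 0, "z": 30, "yaw": 0, "claw": 0}, {"x": 0, "y": 0, "z": 30, "yaw": 0, "claw": 0}, {"x": 0, "y": 0, "z": 30, "yaw": 0, "claw": 0}, {"x": 0, "y": 0, "z": 0, "yaw": 0, "claw": 0}, {"x": 0, "y": 0, "z": 0, "yaw": 0, "claw": 0}]}}

```text
time_s: 2.62
tcp_pos: [0.5454, 0.0245, 0.1837]
eef_rot: [[0.996, 0.094, -0.002], [0.094, -0.996, 0.0], [-0.002, -0.0, -1.0]]
force: [-0.5, -0.3, 1.2]
width: -0.0002
grip_force: 0.0
```

```bash
python3 - <<'E'
from h import *
rep();im=stop();cv2.imwrite('pics/s2.png',im[:,:,::-1])
E
```

```text
t 2.6167 tcp [0.5454 0.0245 0.1837] rail -0.0047 0.0904 yaw 5.42 F [-0.5 -0.3  1.2] w -0.00020306835223523177
stop y 0.0393 0.0247 0.054 303
```

View pics/s2.png

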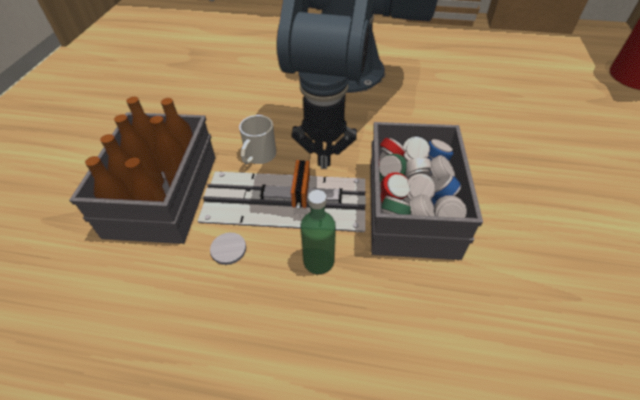

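The closed fingertips (323,158) are on the can side of the paddle, clear of it, with the bottle in front and not touching. I'll descend to tips at about 62 mm, then start pushing slowly.

Call:
{"op": "move_arm", "data": {"series": [{"x": 0, "y": 0, "z": 25, "yaw": 0, "claw": 0}, {"x": 0, "y": 0, "z": 24, "yaw": 0, "claw": 0}, {"x": 0, "y": 0, "z": 0, "yaw": 0, "claw": 0}, {"x": 0, "y": 0, "z": 0, "yaw": 0, "claw": 0}, {"x": 0, "y": 4, "z": 0, "yaw": 0, "claw": 0}, {"x": 0, "y": 4, "z": 0, "yaw": 0, "claw": 0}, {"x": 0, "y": 4, "z": 0, "yaw": 0, "claw": 0}, {"x": 0, "y": 4, "z": 0, "yaw": 0, "claw": 0}]}}

```text
time_s: 3.33
tcp_pos: [0.5478, 0.0088, 0.1359]
eef_rot: [[0.995, 0.096, 0.002], [0.096, -0.995, -0.0], [0.002, 0.0, -1.0]]
force: [0.0, 0.5, -0.3]
width: -0.0003
grip_force: 0.0
```

Call:
{"op": "move_arm", "data": {"series": [{"x": 0, "y": 3, "z": 0, "yaw": 0, "claw": 0}, {"x": 0, "y": 3, "z": 0, "yaw": 0, "claw": 0}, {"x": 0, "y": 3, "z": 0, "yaw": 0, "claw": 0}, {"x": 0, "y": 3, "z": 0, "yaw": 0, "claw": 0}, {"x": 0, "y": 3, "z": 0, "yaw": 0, "claw": 0}, {"x": 0, "y": 3, "z": 0, "yaw": 0, "claw": 0}, {"x": 0, "y": 3, "z": 0, "yaw": 0, "claw": 0}, {"x": 0, "y": 3, "z": 0, "yaw": 0, "claw": 0}]}}

```text
time_s: 4.0
tcp_pos: [0.5498, -0.0143, 0.1352]
eef_rot: [[0.995, 0.096, 0.0], [0.096, -0.995, 0.001], [0.0, -0.001, -1.0]]
force: [-0.3, 5.8, 4.6]
width: -0.0002
grip_force: 2.7
```

```bash
python3 - <<'E'
from h import *
rep();im=stop();cv2.imwrite('pics/s3.png',im[:,:,::-1])
E
```

```text
t 4.0 tcp [ 0.5498 -0.0143  0.1352] rail -0.004 0.0514 yaw 5.49 F [-0.3  5.8  4.6] w -0.00021099765694620781
stop y 0.022 0.0061 0.0378 221
```

View pics/s3.png

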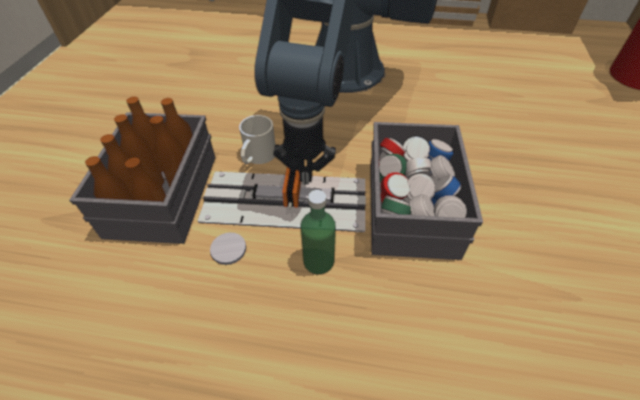

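Pushing: the stop is at +0.022 with the finger 29 mm behind it, as expected from the finger thickness. Continuing.

Call:
{"op": "move_arm", "data": {"series": [{"x": 0, "y": 3.5, "z": 0, "yaw": 0, "claw": 0}, {"x": 0, "y": 3.5, "z": 0, "yaw": 0, "claw": 0}, {"x": 0, "y": 3.5, "z": 0, "yaw": 0, "claw": 0}, {"x": 0, "y": 3.5, "z": 0, "yaw": 0, "claw": 0}, {"x": 0, "y": 3.5, "z": 0, "yaw": 0, "claw": 0}, {"x": 0, "y": 3.5, "z": 0, "yaw": 0, "claw": 0}, {"x": 0, "y": 3.5, "z": 0, "yaw": 0, "claw": 0}, {"x": 0, "y": 3.5, "z": 0, "yaw": 0, "claw": 0}]}}

```text
time_s: 4.72
tcp_pos: [0.5525, -0.0423, 0.135]
eef_rot: [[0.995, 0.096, 0.0], [0.096, -0.995, 0.001], [0.0, -0.001, -1.0]]
force: [-0.3, 5.6, 3.0]
width: -0.0001
grip_force: 2.8
```

Call:
{"op": "move_arm", "data": {"series": [{"x": 0, "y": 3.5, "z": 0, "yaw": 0, "claw": 0}, {"x": 0, "y": 3.5, "z": 0, "yaw": 0, "claw": 0}, {"x": 0, "y": 3.5, "z": 0, "yaw": 0, "claw": 0}, {"x": 0, "y": 3.5, "z": 0, "yaw": 0, "claw": 0}, {"x": 0, "y": 3.5, "z": 0, "yaw": 0, "claw": 0}, {"x": 0, "y": 3.5, "z": 0, "yaw": 0, "claw": 0}, {"x": 0, "y": 3.5, "z": 0, "yaw": 0, "claw": 0}, {"x": 0, "y": 3.5, "z": 0, "yaw": 0, "claw": 0}]}}

```text
time_s: 5.38
tcp_pos: [0.5552, -0.0702, 0.135]
eef_rot: [[0.995, 0.096, 0.0], [0.096, -0.995, 0.001], [0.0, -0.001, -1.0]]
force: [0.5, 6.3, 3.0]
width: -0.0001
grip_force: 2.8
```

Call:
{"op": "move_arm", "data": {"series": [{"x": 0, "y": 3.5, "z": 0, "yaw": 0, "claw": 0}, {"x": 0, "y": 3.5, "z": 0, "yaw": 0, "claw": 0}, {"x": 0, "y": 3.5, "z": 0, "yaw": 0, "claw": 0}, {"x": 0, "y": 3.5, "z": 0, "yaw": 0, "claw": 0}, {"x": 0, "y": 3.5, "z": 0, "yaw": 0, "claw": 0}, {"x": 0, "y": 3.5, "z": 0, "yaw": 0, "claw": 0}, {"x": 0, "y": 3.5, "z": 0, "yaw": 0, "claw": 0}, {"x": 0, "y": 0, "z": 0, "yaw": 0, "claw": 0}]}}

```text
time_s: 6.05
tcp_pos: [0.5575, -0.0952, 0.1349]
eef_rot: [[0.995, 0.096, 0.0], [0.096, -0.995, -0.0], [0.0, 0.0, -1.0]]
force: [0.8, 0.1, -0.7]
width: 0.0001
grip_force: 0.0
```

```bash
python3 - <<'E'
from h import *
rep();im=stop()
E
```

```text
t 6.05 tcp [ 0.5575 -0.0952  0.1349] rail -0.0041 -0.0298 yaw 5.48 F [ 0.8  0.1 -0.7] w 5.862540221026261e-05
stop y -0.0602 -0.076 -0.0444 208
```

Call:
{"op": "move_arm", "data": {"series": [{"x": 0, "y": 2.5, "z": 0, "yaw": 0, "claw": 0}, {"x": 0, "y": 2.5, "z": 0, "yaw": 0, "claw": 0}, {"x": 0, "y": 2.5, "z": 0, "yaw": 0, "claw": 0}, {"x": 0, "y": 2.5, "z": 0, "yaw": 0, "claw": 0}, {"x": 0, "y": 2, "z": 0, "yaw": 0, "claw": 0}, {"x": 0, "y": 2, "z": 0, "yaw": 0, "claw": 0}, {"x": 0, "y": 2, "z": 0, "yaw": 0, "claw": 0}, {"x": 0, "y": 1, "z": 0, "yaw": 0, "claw": 0}]}}

```text
time_s: 6.77
tcp_pos: [0.5589, -0.1118, 0.1348]
eef_rot: [[0.995, 0.096, -0.0], [0.096, -0.995, 0.0], [-0.0, -0.0, -1.0]]
force: [-0.5, 4.0, -0.9]
width: 0.0003
grip_force: 1.9
```

```bash
python3 - <<'E'
from h import *
rep();im=stop()
E
```

```text
t 6.7667 tcp [ 0.5589 -0.1118  0.1348] rail -0.0043 -0.0465 yaw 5.49 F [-0.5  4.  -0.9] w 0.0003275948587549203
stop y -0.0757 -0.0909 -0.0605 199
```

Call:
{"op": "move_arm", "data": {"series": [{"x": 0, "y": 1, "z": 0, "yaw": 0, "claw": 0}]}}

```text
time_s: 6.9
tcp_pos: [0.559, -0.1126, 0.1348]
eef_rot: [[0.995, 0.096, -0.0], [0.096, -0.995, -0.0], [-0.0, 0.0, -1.0]]
force: [-0.7, 3.4, -0.6]
width: 0.0
grip_force: 1.8
```

Call:
{"op": "move_arm", "data": {"series": [{"x": 0, "y": 1, "z": 0, "yaw": 0, "claw": 0}]}}

```text
time_s: 6.98
tcp_pos: [0.5591, -0.1136, 0.1348]
eef_rot: [[0.995, 0.096, -0.0], [0.096, -0.995, -0.0], [-0.0, 0.0, -1.0]]
force: [-1.7, 2.0, -2.1]
width: 0.0001
grip_force: 1.2
```

Call:
{"op": "move_arm", "data": {"series": [{"x": 0, "y": 1, "z": 0, "yaw": 0, "claw": 0}]}}

```text
time_s: 7.07
tcp_pos: [0.5592, -0.1147, 0.1348]
eef_rot: [[0.995, 0.096, -0.0], [0.096, -0.995, -0.0], [-0.0, 0.0, -1.0]]
force: [-1.1, 1.9, -1.0]
width: -0.0001
grip_force: 0.9
```

Call:
{"op": "move_arm", "data": {"series": [{"x": 0, "y": 1, "z": 0, "yaw": 0, "claw": 0}]}}

```text
time_s: 7.15
tcp_pos: [0.5594, -0.1158, 0.1349]
eef_rot: [[0.995, 0.096, 0.0], [0.096, -0.995, -0.0], [0.0, 0.0, -1.0]]
force: [-0.9, 1.1, -1.3]
width: 0.0001
grip_force: 0.4
```

Call:
{"op": "move_arm", "data": {"series": [{"x": 0, "y": 1, "z": 0, "yaw": 0, "claw": 0}]}}

```text
time_s: 7.23
tcp_pos: [0.5597, -0.1169, 0.1351]
eef_rot: [[0.995, 0.096, 0.001], [0.096, -0.995, -0.001], [0.001, 0.001, -1.0]]
force: [0.2, -0.6, 0.2]
width: 0.0001
grip_force: 0.0
```

```bash
python3 - <<'E'
from h import *
rep();im=stop()
E
```

```text
t 7.2333 tcp [ 0.5597 -0.1169  0.1351] rail -0.0039 -0.0517 yaw 5.49 F [ 0.2 -0.6  0.2] w 0.00012834931240004793
stop y -0.081 -0.0966 -0.0654 201
```

The force fell to nothing. I'll back off and check against the marks.

Call:
{"op": "move_arm", "data": {"series": [{"x": 0, "y": -5, "z": 0, "yaw": 0, "claw": 0}, {"x": 0, "y": -15, "z": 0, "yaw": 0, "claw": 0}, {"x": 0, "y": -20, "z": 0, "yaw": 0, "claw": 0}, {"x": 0, "y": -25, "z": 0, "yaw": 0, "claw": 0}, {"x": 0, "y": 0, "z": 0, "yaw": 0, "claw": 0}, {"x": 0, "y": 0, "z": 0, "yaw": 0, "claw": 0}]}}

```text
time_s: 7.78
tcp_pos: [0.5531, -0.0501, 0.135]
eef_rot: [[0.995, 0.098, 0.0], [0.098, -0.995, -0.0], [0.0, 0.0, -1.0]]
force: [-0.1, 0.1, -0.1]
width: -0.0002
grip_force: 0.0
```

```bash
python3 - <<'E'
from h import *
rep();im=stop()
c=im[150:240,180:300];cv2.imwrite('pics/s4.png',cv2.resize(c,None,fx=6,fy=6,interpolation=cv2.INTER_CUBIC)[:,:,::-1])
E
```

```text
t 7.7833 tcp [ 0.5531 -0.0501  0.135 ] rail -0.0041 0.0154 yaw 5.63 F [-0.1  0.1 -0.1] w -0.0002323348456981018
stop y -0.0841 -0.0992 -0.069 304
```

View pics/s4.png

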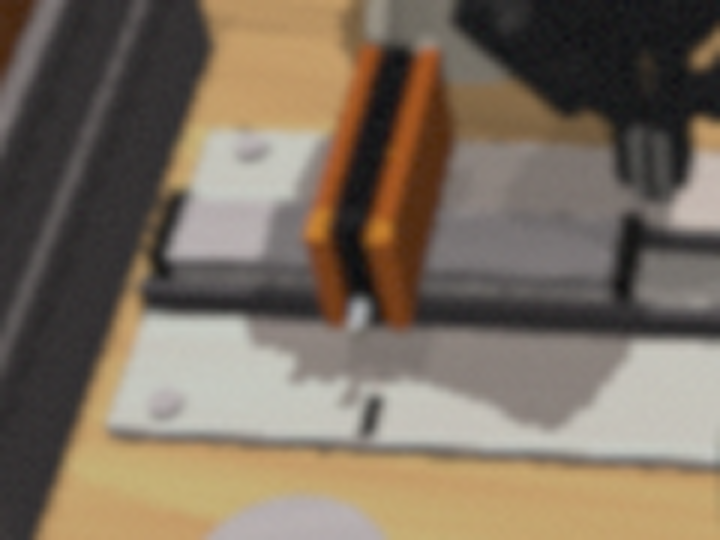

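```bash
python3 - <<'E'
from h import *
im,d=cams.get_image('scene');P=cloud('scene',d);q=P[...,:2]-C;x,y=q@RX,q@RY
for nm,(u,v) in dict(nib=(239.5,202),mark=(242,219)).items():
    for du in(-1,0,1):
        U,V=int(round(u))+du,v;print(nm,U,V,im[V,U],x[V,U].round(4),y[V,U].round(4),P[V,U,2].round(4))
g=im.sum(2);Z=P[...,2]
m=(g<170)&(abs(x-.064)<.015)&(abs(y+.085)<.02)&(Z<.016)&(Z>.0);print('mark',m.sum(),x[m].mean(),y[m].mean())
im,d=cams.get_image('top');P=cloud('top',d);h=cv2.cvtColor(im,cv2.COLOR_RGB2HSV);q=P[...,:2]-C;x,y=q@RX,q@RY
m=(abs(x)<.047)&(abs(y+.085)<.03)&(P[...,2]>.075)&(P[...,2]<.1);print('top paddle',m.sum(),np.percentile(y[m],[1,99]).round(4),y[m].mean().round(4))
E
```

```text
nib 239 202 [164 165 168] 0.0544 -0.0844 0.0524
nib 240 202 [148 149 151] 0.0525 -0.0831 0.0503
nib 241 202 [98 98 98] 0.0468 -0.0833 0.0434
mark 241 219 [78 76 74] 0.0662 -0.0848 0.0094
mark 242 219 [96 94 90] 0.0649 -0.0831 0.0079
mark 243 219 [152 150 144] 0.0625 -0.0819 0.0048
mark 0 nan nan<stdin>:7: RuntimeWarning: Mean of empty slice.
  ret = ret.dtype.type(ret / rcount)
Traceback (most recent call last):
IndexError: index -1 is out of bounds for axis 0 with size 0
```

The nib and mark agree (−0.084 each) and the stop jumped ahead of the finger, so it is seated. Lifting clear and handing in.

Call:
{"op": "move_arm", "data": {"series": [{"x": 0, "y": 0, "z": -30, "yaw": 0, "claw": 0}, {"x": 0, "y": 0, "z": -30, "yaw": 0, "claw": 0}, {"x": 0, "y": 0, "z": -30, "yaw": 0, "claw": 0}, {"x": 0, "y": 0, "z": -30, "yaw": 0, "claw": 0}, {"x": 0, "y": 0, "z": -30, "yaw": 0, "claw": 0}, {"x": 0, "y": 0, "z": 0, "yaw": 0, "claw": 0}, {"x": 0, "y": 0, "z": 0, "yaw": 0, "claw": 0}, {"x": 0, "y": 0, "z": 0, "yaw": 0, "claw": 0}]}}

```text
time_s: 8.6
tcp_pos: [0.553, -0.0522, 0.2842]
eef_rot: [[0.995, 0.095, -0.001], [0.095, -0.995, 0.0], [-0.001, -0.0, -1.0]]
force: [-0.4, -0.1, 0.2]
width: -0.0
grip_force: 0.0
```

```bash
python3 - <<'E'
from h import *
rep();stop();print(robot.close_job())
E
```

```text
t 8.6 tcp [ 0.553  -0.0522  0.2842] rail -0.0045 0.0133 yaw 5.45 F [-0.4 -0.1  0.2] w -2.382532812864842e-05
stop y -0.0842 -0.0995 -0.069 306
the job is handed in; nothing more can be done
None
```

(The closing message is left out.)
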